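# Load the grader's sample tray in the cheese store

## Robot

A 6-joint arm with a two-finger parallel gripper is mounted at the origin on the work surface. World frame = base frame: x ahead of the robot, y to its left, z up, the work surface at z = 0. Lengths are in mm, angles in degrees, forces in N, time in s.
With the tool pointing down it reaches from about 350 to 850 mm from the base axis. Payload 8.1 kg.
Tool frame: the origin (TCP) lies midway between the tips of the shut fingers; the grasp point (between the pads) lies 19 mm behind it; y points along the fingers, x is the direction in which the jaws open and shut, and the axes are right-handed (so a half turn about y gives the same grasp; the last joint's range is limited). The gripper opens to 85 mm and grips with 20 to 120 N. Pads are 22 mm wide; open, the fingers measure 114 mm over their backs; the gripper's body (76 mm by 85 mm) begins 54 mm behind the grasp point. The pads swing forward as they close: fully open they stand 13 mm farther back than shut.
Start: joints at [-82.07, 7.471, 85.268, -0, 87.261, -4.893], TCP at [133.182, -585.037, 231.292] pointing down, gripper open.
Joint ranges: [-169.43, 169.43], [-51.17, 129.36], [1.28, 143.12], [-76.62, 256.62], [0, 156.53], [-152.29, 152.29]. Speed limits (degrees/s): [136.94, 136.94, 159.86, 180, 180, 180].

## Interface

Orientations are given as [roll, pitch, yaw] about the fixed x, y, z axes, in that order (R = Rz(yaw) Ry(pitch) Rx(roll)).
In Python, from bench import r gives the robot as it stands.
- The arm moves only by the tool move_arm, never from a script. Its arguments are lists of equal length, an entry for each row: "linear": the shift along the tool's x, y, z normalised to -1 to 1, where 1 is 300 mm, a list of three; "twist": the turn, a rotation vector about the tool's x, y, z normalised to -1 to 1, where 1 is pi/2 rad, a list of three; "hand": the opening, from -1 (shut) to 1 (fully open). A call has 1 to 12 rows; each row is the pose to reach, as a shift and turn from the pose measured when the call began, along the tool's axes at that moment; what a row does not reach only later rows make up. A row lasts 1/12 s, in which the tool goes at most 41.7 mm and 7.16 degrees, less where a joint would pass 70% of its speed; a pose out of reach is approached as far as the arm can. A call with a number of a shift or a turn outside -1 to 1 is refused whole. A call with a gripper value outside its range is refused whole. The fingers move at their own pace and stop on an object; "force" is the grip in N (left out, the last holds). Time passes only in rows, so rows that repeat a pose let the fingers close. It gives the time, the measured TCP pose, the force and the opening at its end, in the units of the state.
- r.sense(): the state, without advancing time (a new reading comes with each control period).
- r.snapshot(name): name is "scene" or "top" or "wrist"; returns a dict with "frame" (420x560x3 uint8, red, green, blue), "range_z" (420x560 float32, mm along the optical axis (not along the pixel's ray), 0 where there is no reading), "intrinsics" (3x3 intrinsics, pixels), "dist_coeffs" ([k1, k2, p1, p2, k3] as OpenCV has them; the pictures are not rectified), "R" (3x3) and "t" (3): a world point X has camera coordinates R X + t; the wrist camera has in their place "hand_eye" (4x4, takes a point from camera to tool coordinates, whose origin is the TCP and whose axes are the tool frame's). Camera axes: x right, y down, z forward; pixel columns grow to the right and rows downward; lengths in mm; the calibration is good to about 2 mm. A picture is of the moment at which its call begins: read the wrist's pose just before it.
- r.hand_in(): hands the job in, once; it reports no verdict.
The state is a dict: "time": time; "joint_pos": joint angles; "qd": joint speeds; "joint_efforts": joint torques, N m; "tool_pos": TCP position; "tcp_rot": TCP orientation; "ft_force": force on the tool from outside, world axes, zero at the start; "wrist_torque": the same for the moment, N m; "finger_gap": finger opening in mm.
Only numpy, scipy, OpenCV 4.12 (cv2) and the standard library are available. Lean on these libraries where they do the work, as an engineer would, in place of code of your own. Each camera call takes 0.05 s, during which the arm holds its last target. There are 200 camera calls.

## Task

Load the grader's tray: take the yellow cheese and the amber sample jar from under the top slats of the little rack and set both down gently in the tray's wider, white-floored bay, and lay the blue-handled cheese trier flat along the narrower, blue-floored bay. The jar's cap is loose, so keep the jar upright the whole way and leave it standing. Leave the red cheese, the bottle and the brush where they are.

Things in the scene. Friction and masses are not known exactly. Their poses are not given: they have to be found in the camera images.
- rack: Low fixed wooden rack, red posts. Origin on the table under the middle of three places (x 0, y -120, 0, +120) where cheese, jar and red cheese stand in any order; x points to its back, away from the robot, y along its 400 length. Lower board: top 20 above the table, x -50 to +100, a strip 6 wide and 6 high along its front edge. Posts 12 square at y -194 and +194, x 0 and +49.
- top_slat (a point): Middle of the lower front edge of the rack's front top slat, 125 above the table and 9 in front of the line on which the things stand; axes as the rack's. The slat is 18 square and runs the whole length, a second one 12 wide lies at rack x +43 to +55; they are in the way of a vertical gripper: lean the tool back about 40 degrees, coming from the open front (-x).
- cheese: Miniature yellow waxed cheese, a round ball flattened on top and bottom with a darker band, diameter 58, height 54, about 130 g, one of the three things on the rack's lower board. Origin at the centre of its underside, z up.
- cheese_center (a point): Centre of the yellow cheese, 27 above its underside.
- jar: Amber sample jar with a loose white cap, 44 in diameter over the body, 70 tall, about 110 g, standing on the rack's lower board. Origin at the centre of its underside, z along its axis, up.
- trier: Cheese trier (sampling iron), lying flat on the table in front of the rack, about 100 g. Origin on its underside, at the joint of handle and blade; x points along the blade. Blue handle 20 wide and 18 high from x -80 to x -10, dark collar 28 wide from x -12 to 0, steel blade 12 in diameter, its axis 6 above the underside, from there to x +90.
- trier_grip (a point): Point in the trier's handle to grip it by, 9 above its underside, at x -35 in the trier's frame.
- trier_tip (a point): End of the trier's blade, on the blade's axis, 6 above its underside, at x +90 in the trier's frame.
- tray: Loose, heavy (1.2 kg) aluminium tray on the table, 226 (x) by 282 (y), walls 6 thick, 40 high, floor 6 thick. Origin at the centre of its underside; x points away from the robot, y along the bays. A wall 6 thick, as high as the rim, at x -18 parts the narrower blue-floored bay (86 by 270 inside, robot's side) from the wider white-floored bay (122 by 270, far side).
- trier_bay (a point): Centre of the floor of the narrower, blue-floored bay; axes as the tray's.
- sample_bay (a point): Centre of the floor of the wider, white-floored bay; axes as the tray's.
- red_cheese: Red waxed cheese of the same size as the yellow one, on the rack's lower board; it stays there. Origin at the centre of its underside.
- bottle: White bottle with a blue cap standing on the table beyond the tray, diameter 60, height 150; leave it. Origin at the centre of its underside.
- brush: Hand brush lying on the table to the left; leave it. Origin on its underside.
There are look-alikes about, which are no part of the job. What is meant by the cheese is not pink or turquoise, and is the larger of those in its own colour.

How it is judged:
By the outcome, as a careful person would: the job done as asked, in the order asked, and still so for the second after the job is handed in, with the robot touching nothing.
It also fails if it takes over 69 s, if anything falls off the work surface, if the arm or the gripper's body presses on something with over 40 N, if the wrist force passes 120 N, or if a joint passes its speed limit or range.

## Working session

There is one attempt and no reset: what is moved stays moved. The work goes in short steps, Python scripts to look and compute and a tool call to move; the robot and the scene stay as the last step left them, time stands still between calls to the robot, and variables do not carry over. Pictures are saved under pics/ and viewed, on a budget of 10 in all, crops included, one or two more only if the job needs it, and the job is handed in when it is done.

Besides the shell and the picture viewer there is one more tool, called after ">>>" as name(argument=value, ...) on one line, values as JSON. move_arm: Moves the arm, as the interface text tells. Scaled input: -1 to 1 covers 300 mm each way for a shift and pi/2 rad each way for a turn. Its arguments: {"type":"object","properties":{"linear":{"type":"array","items":{"type":"array","items":{"type":"number","minimum":-1,"maximum":1}}},"twist":{"type":"array","items":{"type":"array","items":{"type":"number","minimum":-1,"maximum":1}}},"hand":{"type":"array","items":{"type":"number"}},"force":{"type":"number"}},"required":["linear","twist","hand"]}

```bash
ls; mkdir -p pics; cat > h.py <<'E'
import numpy as np, cv2
from bench import r
from scipy.spatial.transform import Rotation as Ro
def cloud(s):
    d=s["range_z"]; h,w=d.shape
    u,v=np.meshgrid(np.arange(w),np.arange(h))
    p=cv2.undistortPoints(np.stack([u,v],-1).reshape(-1,1,2).astype(np.float64),np.array(s["intrinsics"],float),np.array(s["dist_coeffs"],float)).reshape(h,w,2)
    c=np.dstack([p*d[...,None],d]).astype(float)
    if "R" in s: X=(c-np.array(s["t"]))@np.array(s["R"])
    else:
        H=np.array(s["hand_eye"]); st=r.sense()
        T=Ro.from_euler('xyz',st["tcp_rot"],degrees=True).as_matrix()
        X=(c@H[:3,:3].T+H[:3,3])@T.T+np.array(st["tool_pos"])
    X[d==0]=np.nan
    return X
def save(n,img,k=1,box=None):
    if box: u0,v0,u1,v1=box; img=img[v0:v1,u0:u1]
    cv2.imwrite(f"pics/{n}.png",cv2.resize(img[...,::-1],None,fx=k,fy=k,interpolation=cv2.INTER_CUBIC))
E
python3 - <<'E'
from h import *
print(r.sense())
a=r.snapshot("scene");b=r.snapshot("top")
np.save("sc.npy",cloud(a));np.save("tp.npy",cloud(b));np.save("sci.npy",a["frame"]);np.save("tpi.npy",b["frame"])
save("scene",a["frame"],1.4);save("top",b["frame"],1.4)
E
```

```text
pics
{'time': 0.0, 'joint_pos': array([-8.20713169e+01,  7.51539429e+00,  8.53296182e+01,  3.63982200e-03,
        8.72614850e+01, -4.89236460e+00]), 'qd': array([ 0.00448408,  0.06498421,  0.12738258, -0.04955769, -0.04293367,
        0.03011982]), 'joint_efforts': array([ 2.91372744e-03, -5.69395888e+01, -5.00544834e+01, -2.32104486e-05,
        1.46276181e-02,  6.29667966e-06]), 'tool_pos': array([ 133.11947072, -584.48269044,  230.23820132]), 'tcp_rot': array([-89.98729534,   0.10579951, -77.17911787]), 'ft_force': array([1.27968048, 0.42594508, 0.35948575]), 'wrist_torque': array([ 0.00997432, -0.05433834,  0.02093168]), 'finger_gap': 85.53021104403771}
```

View pics/scene.png

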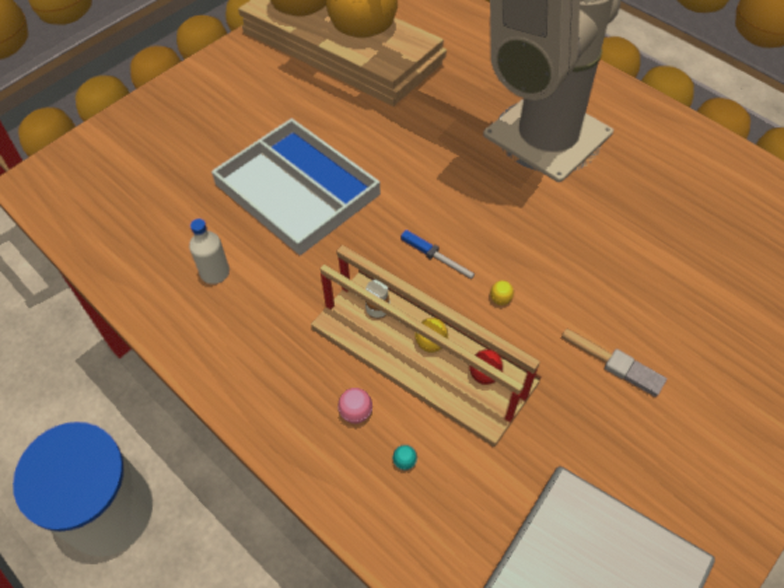

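View pics/top.png

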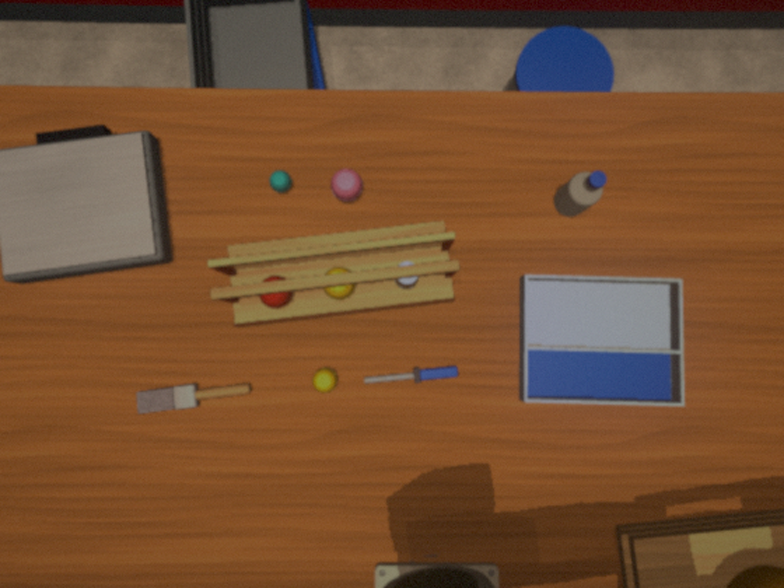

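The scene view shows the rack with the jar (376,298), the yellow cheese (432,334) and the red cheese (487,366). The top view shows the trier at (412,375), and the tray at (603,340) with its white bay on the far side. The candidates for the cheese are yellow on the rack (338,283), small yellow on the table (324,380), pink (347,184) and turquoise (280,181). The yellow one on the rack fits, as it is the larger of the yellows. I'll confirm this in a crop and measure.

```bash
python3 - <<'E'
from h import *
X=np.load("tp.npy");I=np.load("tpi.npy");S=np.load("sc.npy");J=np.load("sci.npy")
save("crop",I,3.2,(140,150,340,290))
def hsv(i): return cv2.cvtColor(i,cv2.COLOR_RGB2HSV)
def box(m,P,zlo,zhi,xy=None):
    q=P[m]; q=q[np.isfinite(q).all(1)&(q[:,2]>zlo)&(q[:,2]<zhi)] if 1 else q
    return q
def rep(n,q):
    if len(q)<5: print(n,len(q));return
    rc=cv2.minAreaRect(q[:,:2].astype(np.float32)); print(n,len(q),"med",np.median(q,0).round(1),"rect",np.round(rc[0],1),np.round(rc[1],1),round(rc[2],1),"z",np.percentile(q[:,2],[2,98]).round(1))
for nm,P,im in(("top",X,I),("sc",S,J)):
    H=hsv(im).astype(int); h,s,v=H[...,0],H[...,1],H[...,2]
    v_,u_=np.mgrid[:420,:560]
    fin=np.isfinite(P).all(2)
    x,y,z=P[...,0],P[...,1],P[...,2]
    tab=fin&(x>250)&(x<800)&(y>-600)&(y<500)
    # tray: heights 35..45 
    rim=tab&(z>34)&(z<46)&(y<-160)&(x<620)&(x>300); rep(nm+" rim",P[rim])
    rep(nm+" blueh",P[tab&(h>105)&(h<125)&(s>140)&(y>-160)&(z<40)&(x<520)])
    tr=tab&(z>4)&(z<40)&(x<440)&(y>-150)&(y<60); rep(nm+" trierz",P[tr])
    sl=tab&(z>136)&(z<150)&(y>-160); q=P[sl]; rep(nm+" slats",q)
    ra=tab&(z>45)&(z<130)&(y>-160)
    rep(nm+" white",P[ra&(s<60)&(v>110)&(x<640)&(y>-120)&(y<60)&(z>70)])
    rep(nm+" yellow",P[tab&(h>21)&(h<31)&(s>150)&(z>45)&(z<90)])
    rep(nm+" red",P[tab&((h<6)|(h>174))&(s>180)&(z>45)&(z<90)])
    rep(nm+" bottle",P[tab&(z>60)&(y<-160)])
sl=np.isfinite(X).all(2)&(X[...,2]>138)&(X[...,2]<150)&(X[...,1]>-160)&(X[...,0]>400)
q=X[sl];np.save("slat.npy",q)
# split by line
a=np.polyfit(q[:,1],q[:,0],1);d=q[:,0]-np.polyval(a,q[:,1])
for m in(d<0,d>0): rep("slat",q[m]); print(np.polyfit(q[m][:,1],q[m][:,0],1))
E
```

```text
top rim 1222 med [ 486.  -345.9   40.6] rect [ 503.7 -298.5] [281.1 226. ] 88.7 z [35.  44.4]
top blueh 8 med [442.7 -21.6  19.8] rect [442.2  -4.3] [ 3.7 55.7] 5.8 z [18. 23.]
top trierz 503 med [380.3 -17.7   4.9] rect [345.1 -45.6] [188.1 208.2] 0.2 z [ 4.  20.9]
top slats 2480 med [615.  174.5 143.9] rect [621.1 173.5] [ 64.6 399.3] 7.0 z [138.2 147.1]
top white 51 med [605.7  51.3  91. ] rect [616.2  49. ] [36.3 19.1] 0.1 z [87.3 94.6]
top yellow 120 med [590.  173.9  72.9] rect [521.1 180.5] [ 38.6 208.5] 84.9 z [52.4 77.7]
top red 101 med [574.7 283.9  74.2] rect [581.9 286.8] [45.7 36.8] 39.9 z [65.7 77.5]
top bottle 636 med [ 755.7 -240.9  105.9] rect [ 760.9 -246. ] [58.9 47.7] 31.2 z [ 62.9 153. ]
sc rim 852 med [ 489.3 -327.8   40.1] rect [ 504.1 -300.6] [281.8 230.5] 89.6 z [34.2 45.3]
sc blueh 139 med [448.   -1.5  18. ] rect [ 4.45e+02 -3.00e-01] [19.5 63.7] 3.9 z [10.1 23.6]
sc trierz 695 med [367.7 -38.4   5.2] rect [345.2 -45.4] [209.  189.6] 90.0 z [ 4.  20.4]
sc slats 2330 med [618.6 191.8 143.7] rect [623.1 175.4] [ 68.5 399.8] 7.0 z [136.7 148.2]
sc white 70 med [615.6  49.9  91.1] rect [616.8  49.8] [19.4 27.9] 86.2 z [88.4 94.9]
sc yellow 187 med [600.7 180.3  71.1] rect [531.2 185.5] [ 44.7 202.4] 85.5 z [48.3 78.3]
sc red 355 med [606.8 291.6  71.5] rect [617.2 175.9] [ 77.7 398.9] 6.9 z [46.6 88.4]
sc bottle 567 med [ 769.9 -236.5  103. ] rect [ 767.7 -242.2] [44.9 57.9] 61.9 z [ 62.4 152.5]
slat 1448 med [597.2 171.8 144. ] rect [598.1 170.8] [ 18.4 399.2] 7.0 z [140.2 147.1]
[-1.22829283e-01  6.18784385e+02]
slat 988 med [646.4 177.9 143.8] rect [646.7 176. ] [ 13.  397.9] 7.0 z [139.2 147.1]
[-1.23318238e-01  6.67982108e+02]
```

View pics/crop.png

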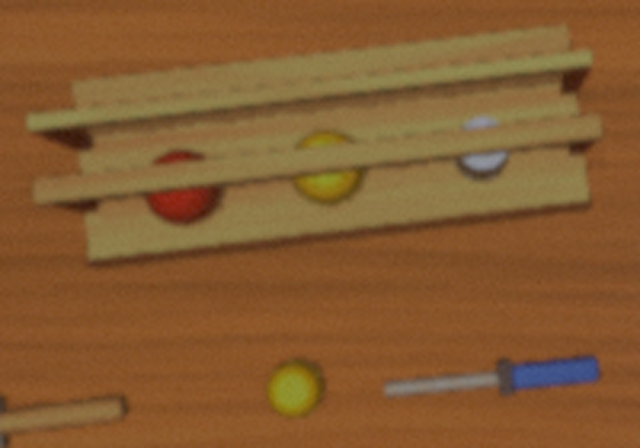

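The crop shows the rack's yellow cheese at (328,165), about 68 px wide, next to the small table ball at (294,390), about 54 px wide and farther from the camera. The small ball is the look-alike. The rack one is the cheese, with red on its left and the jar on its right. Next I'll refine the positions and set up a move calculator.

```bash
cat >> h.py <<'E'
def go(p,rpy):
    st=r.sense(); T=Ro.from_euler('xyz',st["tcp_rot"],degrees=True); G=Ro.from_euler('xyz',rpy,degrees=True)
    l=T.inv().apply(np.array(p)-st["tool_pos"])/300; w=(T.inv()*G).as_rotvec()/(np.pi/2)
    print("linear",l.round(3),"twist",w.round(3),"dist",round(float(np.linalg.norm(l)*300)))
def tcp(c,L,yaw,back):  # pad centre -> TCP
    a=Ro.from_euler('xyz',[-90+L,0,yaw],degrees=True).apply([0,1,0]); return np.array(c)+back*a,a
E
python3 - <<'E'
from h import *
from scipy.optimize import least_squares
O=np.array([598.1,170.8]);c,s_=np.cos(np.radians(7)),np.sin(np.radians(7))
for nm in("tp","sc"):
    P=np.load(nm+".npy");im=np.load(nm+"i.npy");H=cv2.cvtColor(im,cv2.COLOR_RGB2HSV).astype(int);h,s,v=H[...,0],H[...,1],H[...,2]
    d=P[...,:2]-O; rx=d[...,0]*c+d[...,1]*s_; ry=-d[...,0]*s_+d[...,1]*c; z=P[...,2]
    inr=np.isfinite(z)&(abs(rx)<45)&(z>32)&(z<118)
    for n,y0,R,zl in(("cheese",0,29,47),("jar",-120,22,0),("red",120,29,47)):
        m=inr&(abs(ry-y0)<45)
        if n!="jar": m&=(s>150)&(z<78)
        q=np.c_[rx[m],ry[m],z[m]]
        if n=="jar":
            t=q[(q[:,2]>84)&(q[:,2]<97)]; print(nm,n,"cap",len(t),np.percentile(t[:,:2],[5,50,95],axis=0).round(1).tolist()); 
            b=q[(q[:,2]>40)&(q[:,2]<75)&(q[:,0]>-30)]; f=least_squares(lambda k:np.hypot(b[:,0]-k[0],b[:,1]-k[1])-22,[0,-120],loss="soft_l1",f_scale=2);print(len(b),f.x.round(1))
        else:
            f=least_squares(lambda k:np.linalg.norm(q-np.r_[k,47],axis=1)-28.5,[0,y0],loss="soft_l1",f_scale=2); print(nm,n,len(q),f.x.round(1),"ry",np.percentile(q[:,1],[2,98]).round(1))
    x,y=P[...,0],P[...,1]
    hb=np.isfinite(z)&(h>100)&(h<128)&(s>110)&(x>380)&(x<500)&(y>-80)&(y<60)
    bl=np.isfinite(z)&(x>400)&(x<470)&(y>-80)&(y<160)&(z>6)&(z<35)
    for n,m in(("handle",hb),("all>6",bl)):
        q=P[m]; rc=cv2.minAreaRect(q[:,:2].astype(np.float32)); print(nm,n,len(q),[np.round(k,1) for k in rc],"ymin/max",q[:,1].min().round(1),q[:,1].max().round(1))
print(np.round(r.snapshot("wrist")["hand_eye"],2).tolist())
R=[-45,0,-83]
t,a=tcp([598,171,47],45,-83,25); print(t,a); go(t-130*a,R)
E
```

```text
tp cheese 233 [2.4 3.1] ry [-22.2  26.5]
tp jar cap 86 [[-14.6, -129.1], [-6.8, -117.0], [21.3, -103.6]]
41 [   4.6 -117.3]
tp red 245 [-1.00e-01  1.15e+02] ry [ 88.9 137.9]
tp handle 145 [array([443.5,  -3.3]), array([14.7, 63.8]), np.float64(5.8)] ymin/max -34.9 28.7
tp all>6 445 [array([435.5,  33.8]), array([227. ,  52.8]), np.float64(86.6)] ymin/max -79.4 147.8
sc cheese 269 [5.2 5.4] ry [-13.9  30.6]
sc jar cap 136 [[-8.2, -132.0], [4.1, -114.1], [15.7, -97.3]]
70 [   4.7 -117. ]
sc red 267 [  2.9 118.6] ry [ 96.9 141.8]
sc handle 156 [array([445.2,  -1.6]), array([19.5, 66.6]), np.float64(4.5)] ymin/max -35.2 32.0
sc all>6 408 [array([434.7,  37.9]), array([235.1,  67.2]), np.float64(89.4)] ymin/max -79.5 155.6
[[1.0, -0.0, -0.0, 0.78], [0.0, -0.26, 0.97, -142.36], [-0.0, -0.97, -0.26, 65.84], [0.0, 0.0, 0.0, 1.0]]
[615.54590286 173.15436598  29.32233047] [ 0.70183611  0.08617464 -0.70710678]
linear [-2.137  0.367  1.824] twist [ 0.5    0.061 -0.026] dist 850
```

>>> move_arm(linear=[[-0.97,0.1,0.83],[-0.97,0.1,0.83],[-0.97,0.1,0.83],[-0.97,0.1,0.83],[-0.97,0.1,0.83],[-0.97,0.1,0.83],[-0.97,0.1,0.83],[-0.97,0.1,0.83],[-0.97,0.1,0.83],[-0.97,0.1,0.83],[-0.97,0.1,0.83]], twist=[[0.5,0.06,-0.026],[0.5,0.06,-0.026],[0.5,0.06,-0.026],[0.5,0.06,-0.026],[0.5,0.06,-0.026],[0.5,0.06,-0.026],[0.5,0.06,-0.026],[0.5,0.06,-0.026],[0.5,0.06,-0.026],[0.5,0.06,-0.026],[0.5,0.06,-0.026]], hand=[1,1,1,1,1,1,1,1,1,1,1])

```text
time: 1.07
tool_pos: [312.1, -243.2, 200.1]
tcp_rot: [-45.0, -0.1, -82.8]
ft_force: [-0.4, -0.5, 0.6]
finger_gap: 85.8
```

```bash
python3 - <<'E'
from h import *
print({k:np.round(v,1) for k,v in r.sense().items()})
t,a=tcp([599.7,174.5,47],45,-83,25); go(t-130*a,[-45,0,-83])
E
```

```text
{'time': np.float64(1.1), 'joint_pos': array([-89. , -46.8, 142.1,  44.7,  90.6,  -8.2]), 'qd': array([-2.2,  5.5, -4.7, -0.6, -1.4, -4. ]), 'joint_efforts': array([  1. , -12.9, -47.8,   5.3,   1. ,   0.9]), 'tool_pos': array([ 312.1, -243.2,  200.1]), 'tcp_rot': array([-45. ,  -0.1, -82.8]), 'ft_force': array([-0.4, -0.5,  0.6]), 'wrist_torque': array([-0. ,  0.3,  0. ]), 'finger_gap': np.float64(85.8)}
linear [-1.262  0.807  0.436] twist [-0.     0.002 -0.001] dist 468
```

```bash
python3 - <<'E'
from h import *
go([500,-100,230],[-45,0,-83])
E
```

```text
linear [-0.395  0.411  0.552] twist [-0.     0.002 -0.001] dist 238
```

>>> move_arm(linear=[[-0.1,0.3,0.4],[-0.395,0.41,0.55],[-0.395,0.41,0.55],[-0.395,0.41,0.55],[-0.395,0.41,0.55],[-0.395,0.41,0.55],[-0.395,0.41,0.55],[-0.395,0.41,0.55]], twist=[[0,0,0],[0,0,0],[0,0,0],[0,0,0],[0,0,0],[0,0,0],[0,0,0],[0,0,0]], hand=[1,1,1,1,1,1,1,1])

```text
time: 1.73
tool_pos: [501.0, -97.2, 231.2]
tcp_rot: [-44.9, -0.1, -82.4]
ft_force: [-0.6, -0.2, 0.4]
finger_gap: 85.4
```

```bash
python3 - <<'E'
from h import *
s=r.sense();print(s["joint_pos"].round(1),s["tool_pos"].round(1))
t,a=tcp([599.7,174.5,47],45,-83,25); go(t-130*a,[-45,0,-83])
E
```

```text
[-38.7 -49.2 140.1  36.2  59.9  33.3] [501.  -97.2 231.2]
linear [-0.858  0.398 -0.118] twist [-0.001  0.006 -0.004] dist 286
```

```bash
cat > fk.py <<'E'
import numpy as np
from scipy.spatial.transform import Rotation as Ro
from scipy.optimize import least_squares
D=[([-82.0713,7.5154,85.3296,.0036,87.2615,-4.8924],[133.12,-584.48,230.24],[-89.987,.106,-77.179]),
([-89,-46.8,142.1,44.7,90.6,-8.2],[312.1,-243.2,200.1],[-45,-.1,-82.8]),
([-38.7,-49.2,140.1,36.2,59.9,33.3],[501,-97.2,231.2],[-44.9,-.1,-82.4])]
z=lambda a:Ro.from_euler('z',a,degrees=True); y=lambda a:Ro.from_euler('y',a,degrees=True)
def chain(q): 
    A=z(q[0]);B=A*y(q[1]);C=B*y(q[2]);F=C*z(q[3])*y(q[4]); return A,B,C,F,F*z(q[5])
def rows(q):
    A,B,C,F,_=[m.as_matrix() for m in chain(q)]
    return np.c_[A,B[:,2],C[:,[0,2]],F[:,2]]   # b3(r0,b,h0),L1,e,L2,d
M=np.vstack([rows(q) for q,_,_ in D]);P=np.hstack([p for _,p,_ in D])
K,res,rk,sv=np.linalg.lstsq(M,P,rcond=None)
T0=chain(D[0][0])[4].inv()*Ro.from_euler('xyz',D[0][2],degrees=True)
lo=np.array([-169.43,-51.17,1.28,-76.62,0,-152.29]);hi=np.array([169.43,129.36,143.12,256.62,156.53,152.29])
def ik(p,rpy,q0):
    G=Ro.from_euler('xyz',rpy,degrees=True)
    f=lambda q:np.r_[rows(q)@K-p,300*(G.inv()*chain(q)[4]*T0).as_rotvec()]
    s=least_squares(f,np.clip(q0,lo+.01,hi-.01),bounds=(lo,hi)); return s.x.round(1),round(float(np.abs(s.fun).max()),1)
if __name__=="__main__":
    print(K.round(1),rk,(M@K-P).round(1)); 
    for q,p,e in D: print((Ro.from_euler('xyz',e,degrees=True).inv()*chain(q)[4]*T0).magnitude())
E
cat > feas.py <<'E'
from fk import *
q0=D[2][0]
for L in(40,45,50):
  for n,c,back,yaw in(("cheese",[600,174.5,47],25,-83),("jar",[617,54,54],23,-83),("traycheese",[568,-240,34],25,-83),("trayjar",[568,-350,41],23,-83),("traycheese-105",[568,-240,34],25,-110),("trayjar",[568,-350,41],23,-110)):
    R=[-90+L,0,yaw];a=Ro.from_euler('xyz',R,degrees=True).apply([0,1,0]);t=np.array(c)+back*a
    for k in(130,70,0): print(L,n,k,*ik(t-k*a,R,q0))
E
python3 fk.py; python3 feas.py
```

```text
[ -1.8  51.2 316.3 369.2  60.1 555.1 364.6] 7 [ 0.  -0.1 -0.2 -0.1  0.   0.1  0.1  0.1  0.1]
0.0
0.0010417939573281632
0.0009728573849438161
40 cheese 130 [ 15.7 -29.1 137.5 -10.5  32.4 105.6] 0.0
40 cheese 70 [ 14.8 -15.4 133.1 -12.9  23.1 107.9] 0.0
40 cheese 0 [ 13.9  -0.2 126.7 -18.2  14.4 112.9] 0.0
40 jar 130 [ -6.2 -33.5 139.3  14.5  35.8  67.9] 0.0
40 jar 70 [ -4.8 -19.  134.9  17.5  25.8  65. ] 0.0
40 jar 0 [ -3.5  -3.2 128.4  24.   16.6  58.8] 0.0
40 traycheese 130 [-53.5 -15.8 129.4  44.2  53.3   6.3] 0.0
40 traycheese 70 [-48.8  -5.8 126.6  48.3  45.3   3.3] 0.0
40 traycheese 0 [-43.9   6.1 121.9  54.6  37.7  -1.4] 0.0
40 trayjar 130 [-61.6  -1.9 116.2  44.8  58.1  -0.7] 0.0
40 trayjar 70 [-57.4   5.6 114.1  47.7  51.6  -2.3] 0.0
40 trayjar 0 [-52.8  15.  110.4  51.8  45.   -4.7] 0.0
40 traycheese-105 130 [-35.  -31.4 140.4  17.7  33.2  63.4] 0.0
40 traycheese-105 70 [-33.4 -16.3 135.4  22.2  23.2  59.1] 0.0
40 traycheese-105 0 [-31.9  -0.2 128.5  32.1  14.4  49.6] 0.0
40 trayjar 130 [-48.9 -18.8 130.7  31.8  36.   40.4] 0.0
40 trayjar 70 [-46.2  -6.7 126.3  36.7  28.4  3
[... 1413 characters left out ...]
 traycheese 130 [-61.7 -14.6 135.6  60.3  55.3 -13.7] 0.0
50 traycheese 70 [-55.1  -4.  131.7  66.9  47.4 -18.3] 0.0
50 traycheese 0 [-48.4   8.3 125.7  75.8  40.6 -24.6] 0.0
50 trayjar 130 [-68.6   0.5 121.   58.8  60.1 -17.7] 0.0
50 trayjar 70 [-63.    8.  118.2  63.2  53.8 -19.9] 0.0
50 trayjar 0 [-57.1  17.2 113.6  68.8  47.7 -22.9] 0.0
50 traycheese-105 130 [-37.2 -29.9 143.1  30.3  26.3  50. ] 25.2
50 traycheese-105 70 [-35.5 -18.  143.1  62.2  13.4  18.3] 2.4
50 traycheese-105 0 [-33.3   0.4 134.3 111.   10.9 -29.9] 0.0
50 trayjar 130 [-53.9 -22.9 140.7  57.5  30.4  13. ] 0.0
50 trayjar 70 [-49.8  -7.8 134.   71.7  23.6  -0.3] 0.0
50 trayjar 0 [-46.1   7.3 125.6  89.6  19.7 -17. ] 0.0
```

```bash
cat > feas.py <<'E'
from fk import *
q=[15.7,-29.1,137.5,-10.5,32.4,105.6]
def chk(n,c,back,k=0,L=43,yaw=-83):
    global q
    R=[-90+L,0,yaw];a=Ro.from_euler('xyz',R,degrees=True).apply([0,1,0]);t=np.array(c)+(back-k)*a
    s,e=ik(t,R,q); print(n,t.round(0),s,e); q=s if e<1 else q
if __name__=="__main__":
    for k in(100,50,0,50,100): chk("cheese",[600,174.5,45],25,k)
    for y in(160,100,0,-100,-200,-240): chk("transit",[565,y,150],25)
    chk("place",[568,-240,34],25);chk("up",[568,-240,34],25,100)
    for y in(-100,0,50): chk("transit",[555,y,120],25)
    for k in(90,40,0,40,90): chk("jar",[617,54,47],23,k)
    for y in(0,-100,-240,-350): chk("transit",[565,y,150],23)
    chk("place",[568,-350,33],23);chk("up",[568,-350,33],23,100)
E
python3 feas.py
```

```text
cheese [549. 168. 100.] [ 15.7 -23.7 138.5 -15.1  23.2 110.3] 0.0
cheese [583. 172.  63.] [ 14.8 -11.5 133.8 -20.   15.8 115.1] 0.0
cheese [617. 177.  27.] [ 14.2  -0.2 128.6 -29.2  10.1 124.1] 0.0
cheese [583. 172.  63.] [ 14.8 -11.5 133.8 -20.   15.8 115.1] 0.0
cheese [549. 168. 100.] [ 15.7 -23.7 138.5 -15.1  23.2 110.3] 0.0
transit [582. 162. 132.] [ 13.3 -21.5 133.2  -9.9  25.8 103.5] 0.0
transit [582. 102. 132.] [  3.5 -25.3 135.9   5.4  26.5  82.6] 0.0
transit [582.   2. 132.] [-13.6 -26.8 136.9  27.2  31.7  51.1] 0.0
transit [582. -98. 132.] [-29.1 -21.8 133.4  40.2  38.6  28.5] 0.0
transit [ 582. -198.  132.] [-41.5 -12.5 126.2  46.3  44.9  13.9] 0.0
transit [ 582. -238.  132.] [-45.5  -8.3 122.6  47.5  47.2   9.8] 0.0
place [ 585. -238.   16.] [-45.2   6.5 123.2  61.2  38.   -8.5] 0.0
up [ 517. -246.   89.] [-53.2 -11.  130.1  51.4  49.3  -1.2] 0.0
transit [572. -98. 102.] [-30.  -20.1 135.8  44.1  36.1  23.1] 0.0
transit [572.   2. 102.] [-14.  -25.4 139.5  30.9  28.4  46.5] 0.0
transit [572.  52. 102.] [ -5.2 -25.5 139.5  20.   24.9  62.7] 0.0
jar [572.  48.  96.] [ -5.9 -24.8 139.8  21.6  24.3  60.6] 0.0
jar [605.  53.  59.] [ -4.6 -12.  134.8  28.6  16.7  53.9] 0.0
jar [633.  56.  30.] [ -3.8  -2.5 130.4  37.6  12.1  45.1] 0.0
jar [605.  53.  59.] [ -4.6 -12.  134.8  28.6  16.7  53.9] 0.0
jar [572.  48.  96.] [ -5.9 -24.8 139.8  21.6  24.3  60.6] 0.0
transit [581.   2. 133.] [-13.7 -27.3 137.1  27.   32.   51.2] 0.0
transit [581. -98. 133.] [-29.3 -22.2 133.6  40.   38.9  28.6] 0.0
transit [ 581. -238.  133.] [-45.7  -8.6 122.7  47.4  47.5   9.9] 0.0
transit [ 581. -348.  133.] [-54.4   3.6 110.8  48.5  53.1   2.6] 0.0
place [ 584. -348.   16.] [-54.1  16.3 111.4  57.8  44.9 -11.4] 0.0
up [ 516. -356.   89.] [-61.4   2.9 117.   51.3  54.4  -7.6] 0.0
```

```bash
python3 - <<'E'
from h import *
t,a=tcp([599.7,174.5,45],43,-83,25); go(t-105*a,[-47,0,-83])
E
```

```text
linear [-0.857  0.486 -0.114] twist [-0.023  0.006 -0.003] dist 298
```

>>> move_arm(linear=[[-0.857,0.486,-0.114],[-0.857,0.486,-0.114],[-0.857,0.486,-0.114],[-0.857,0.486,-0.114],[-0.857,0.486,-0.114],[-0.857,0.486,-0.114],[-0.857,0.486,-0.114],[-0.857,0.486,-0.114],[-0.857,0.486,-0.114],[-0.857,0.486,-0.114]], twist=[[-0.023,0.006,-0.003],[-0.023,0.006,-0.003],[-0.023,0.006,-0.003],[-0.023,0.006,-0.003],[-0.023,0.006,-0.003],[-0.023,0.006,-0.003],[-0.023,0.006,-0.003],[-0.023,0.006,-0.003],[-0.023,0.006,-0.003],[-0.023,0.006,-0.003]], hand=[1,1,1,1,1,1,1,1,1,1])

```text
time: 2.57
tool_pos: [544.5, 167.6, 100.5]
tcp_rot: [-47.3, -0.1, -82.9]
ft_force: [0.7, -0.9, 0.4]
finger_gap: 85.2
```

```bash
python3 - <<'E'
from h import *
s=r.sense();print(s["joint_pos"].round(1),s["tool_pos"].round(1),s["tcp_rot"].round(1))
w=r.snapshot("wrist");P=cloud(w);im=w["frame"];save("w1",im,1.4)
H=cv2.cvtColor(im,cv2.COLOR_RGB2HSV).astype(int);h,sa=H[...,0],H[...,1]
m=np.isfinite(P).all(2)&(P[...,2]>25)&(P[...,2]<80)&(h>20)&(h<32)&(sa>150)&(abs(P[...,0]-600)<50)&(abs(P[...,1]-174)<45)
q=P[m];print(len(q),np.percentile(q,[2,50,98],axis=0).round(1).tolist())
from scipy.optimize import least_squares
f=least_squares(lambda k:np.linalg.norm((q-k)/[29,29,27],axis=1)*28-28,[600,174,47],loss="soft_l1",f_scale=2);print(f.x.round(1))
t,a=tcp([599.7,174.5,45],43,-83,25); go(t,[-47,0,-83])
E
```

```text
[ 15.7 -24.5 139.  -14.7  23.9 109.8] [544.5 167.6 100.5] [-47.3  -0.1 -82.9]
6240 [[575.3, 148.1, 49.6], [592.7, 172.0, 70.6], [620.0, 196.7, 76.1]]
[603.3 173.6  51.4]
linear [-0.003  0.347  0.006] twist [0.002 0.001 0.   ] dist 104
```

View pics/w1.png

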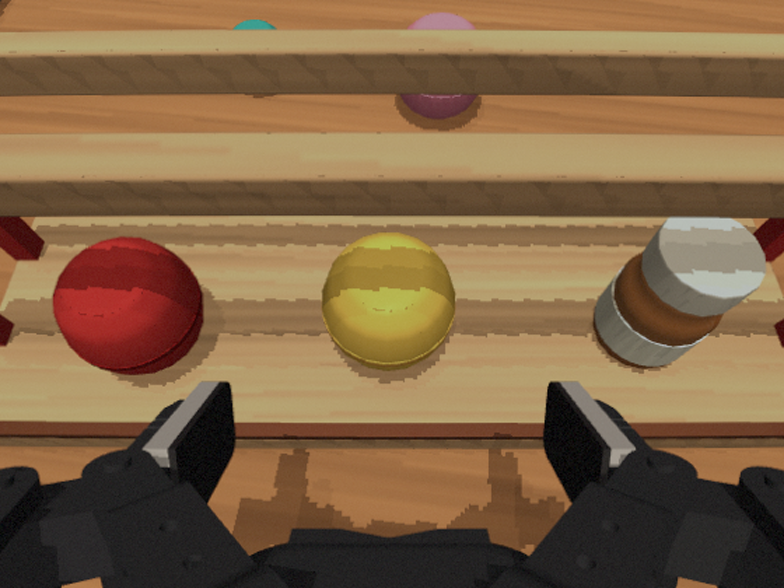

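The wrist view shows the yellow cheese at (390,300), midway between the fingers, with red to its left at (128,305) and the jar to its right at (685,290). The fingers clear both. Going in along the tool axis.

>>> move_arm(linear=[[0,0.09,0.002],[0,0.17,0.004],[0,0.25,0.006],[0,0.31,0.006],[0,0.35,0.006],[0,0.35,0.006],[0,0.35,0.006]], twist=[[0,0,0],[0,0,0],[0,0,0],[0,0,0],[0,0,0],[0,0,0],[0,0,0]], hand=[1,1,1,1,1,1,1], force=35)

```text
time: 3.2
tool_pos: [618.0, 173.0, 26.4]
tcp_rot: [-47.2, -0.1, -83.1]
ft_force: [-0.7, 0.4, -0.2]
finger_gap: 85.4
```

>>> move_arm(linear=[[0,0,0],[0,0,0],[0,0,0],[0,0,0],[0,0,0],[0,0,0],[0,0,0],[0,0,0]], twist=[[0,0,0],[0,0,0],[0,0,0],[0,0,0],[0,0,0],[0,0,0],[0,0,0],[0,0,0]], hand=[-1,-1,-1,-1,-1,-1,-1,-1], force=35)

```text
time: 3.87
tool_pos: [619.1, 172.9, 28.3]
tcp_rot: [-47.1, -0.2, -83.2]
ft_force: [-3.5, -6.4, 9.6]
finger_gap: 56.6
```

>>> move_arm(linear=[[0,-0.03,0],[0,-0.08,0],[0,-0.15,0],[0,-0.22,0],[0,-0.29,0],[0,-0.35,0],[0,-0.35,0],[0,-0.35,0]], twist=[[0,0,0],[0,0,0],[0,0,0],[0,0,0],[0,0,0],[0,0,0],[0,0,0],[0,0,0]], hand=[-1,-1,-1,-1,-1,-1,-1,-1])

```text
time: 4.53
tool_pos: [548.4, 165.0, 106.7]
tcp_rot: [-46.9, -0.1, -83.1]
ft_force: [-0.4, 0.6, -1.2]
finger_gap: 56.9
```

```bash
python3 - <<'E'
from h import *
for p in([582,80,140],[582,-238,140]): go(p,[-47,0,-83])
E
```

```text
linear [ 0.295 -0.028  0.132] twist [-0.001 -0.     0.002] dist 97
linear [ 1.347 -0.113  0.038] twist [-0.001 -0.     0.002] dist 406
```

```bash
python3 - <<'E'
from h import *
from fk import ik
q=r.sense()["joint_pos"]
for p in([550,100,150],[552,20,170],[560,-100,170],[585,-238,150],[585,-238,20]): q,e=ik(np.array(p,float),[-47,0,-83],q); print(p,q,e); go(p,[-47,0,-83])
E
```

```text
[550, 100, 150] [  3.5 -35.  140.1   4.5  32.1  83.6] 0.0
linear [ 0.216 -0.119  0.083] twist [-0.001 -0.     0.002] dist 78
[552, 20, 170] [-11.6 -38.4 139.8  20.3  38.9  60.1] 0.0
linear [ 0.482 -0.185  0.11 ] twist [-0.001 -0.     0.002] dist 158
[560, -100, 170] [-31.3 -30.  134.7  36.5  45.3  32.5] 0.0
linear [ 0.882 -0.199  0.094] twist [-0.001 -0.     0.002] dist 273
[585, -238, 150] [-45.2  -9.6 121.6  45.9  48.6  12.3] 0.0
linear [ 1.349 -0.131  0.068] twist [-0.001 -0.     0.002] dist 407
[585, -238, 20] [-45.2   5.9 123.3  60.6  38.2  -7.7] 0.0
linear [ 1.348  0.186 -0.229] twist [-0.001 -0.     0.002] dist 414
```

>>> move_arm(linear=[[0.1,-0.06,0.04],[0.216,-0.119,0.083],[0.3,-0.145,0.09],[0.39,-0.165,0.1],[0.48,-0.185,0.11],[0.58,-0.188,0.106],[0.68,-0.192,0.102],[0.78,-0.196,0.098],[0.88,-0.2,0.094],[0.95,-0.19,0.09],[0.99,-0.18,0.088],[0.99,-0.18,0.088]], twist=[[0,0,0],[0,0,0],[0,0,0],[0,0,0],[0,0,0],[0,0,0],[0,0,0],[0,0,0],[0,0,0],[0,0,0],[0,0,0],[0,0,0]], hand=[-1,-1,-1,-1,-1,-1,-1,-1,-1,-1,-1,-1])

```text
time: 5.53
tool_pos: [566.2, -135.1, 162.6]
tcp_rot: [-47.0, -0.1, -83.4]
ft_force: [-0.0, 0.5, -1.0]
finger_gap: 56.2
```

```bash
python3 - <<'E'
from h import *
for p in([587,-240,150],[587,-240,60],[587,-240,17]): go(p,[-47,0,-83])
E
```

```text
linear [ 0.355  0.051 -0.008] twist [ 0.001 -0.003  0.003] dist 108
linear [ 0.355  0.27  -0.212] twist [ 0.001 -0.003  0.003] dist 148
linear [ 0.355  0.375 -0.31 ] twist [ 0.001 -0.003  0.003] dist 181
```

>>> move_arm(linear=[[0.12,0.017,-0.003],[0.24,0.034,-0.005],[0.355,0.051,-0.008],[0.355,0.051,-0.008],[0.355,0.15,-0.1],[0.355,0.23,-0.175],[0.355,0.3,-0.24],[0.355,0.35,-0.285],[0.355,0.36,-0.295],[0.355,0.36,-0.295]], twist=[[0,0,0],[0,0,0],[0,0,0],[0,0,0],[0,0,0],[0,0,0],[0,0,0],[0,0,0],[0,0,0],[0,0,0]], hand=[-1,-1,-1,-1,-1,-1,-1,-1,-1,-1])

```text
time: 6.37
tool_pos: [585.8, -237.9, 20.3]
tcp_rot: [-47.3, 0.2, -83.4]
ft_force: [-0.6, 0.4, -1.5]
finger_gap: 56.2
```

```bash
python3 - <<'E'
from h import *
s=r.sense();print(s["tool_pos"].round(1),s["ft_force"].round(1))
w=r.snapshot("wrist");save("w2",w["frame"],1.2);np.save("w2c.npy",cloud(w))
go([587,-240,15],[-47,0,-83])
E
```

```text
[ 585.8 -237.9   20.3] [-0.6  0.4 -1.5]
linear [ 0.003  0.018 -0.017] twist [ 0.002 -0.003  0.002] dist 8
```

View pics/w2.png

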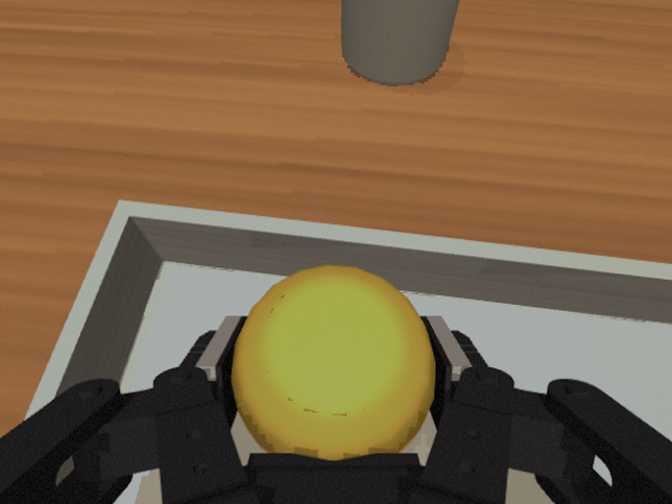

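The cheese at (333,360) is held over the white bay, clear of the walls. Lowering slowly.

>>> move_arm(linear=[[0,0.003,-0.003],[0,0.007,-0.006],[0,0.01,-0.009],[0,0.012,-0.011],[0,0.014,-0.013],[0,0.014,-0.013]], twist=[[0,0,0],[0,0,0],[0,0,0],[0,0,0],[0,0,0],[0,0,0]], hand=[-1,-1,-1,-1,-1,-1])

```text
time: 6.92
tool_pos: [587.0, -239.2, 17.2]
tcp_rot: [-47.1, 0.0, -83.4]
ft_force: [0.1, 0.2, -2.0]
finger_gap: 56.8
```

>>> move_arm(linear=[[0,0.003,-0.002],[0,0.005,-0.005],[0,0.007,-0.007],[0,0.007,-0.007]], twist=[[0,0,0],[0,0,0],[0,0,0],[0,0,0]], hand=[-1,-1,-1,-1])

```text
time: 7.25
tool_pos: [587.2, -239.3, 14.4]
tcp_rot: [-47.1, 0.0, -83.4]
ft_force: [-0.0, 1.1, 0.3]
finger_gap: 56.4
```

>>> move_arm(linear=[[0,0.001,-0.001],[0,0.001,-0.001],[0,0.001,-0.001],[0,0.001,-0.001],[0,0.001,-0.001],[0,0.001,-0.001]], twist=[[0,0,0],[0,0,0],[0,0,0],[0,0,0],[0,0,0],[0,0,0]], hand=[0.38,0.45,0.6,0.8,0.9,1])

```text
time: 7.75
tool_pos: [587.1, -239.3, 14.0]
tcp_rot: [-47.1, 0.0, -83.4]
ft_force: [0.8, 0.0, -0.4]
finger_gap: 85.1
```

>>> move_arm(linear=[[0,-0.05,0],[0,-0.12,0],[0,-0.2,0],[0,-0.3,0],[0,-0.4,0],[0,-0.4,0]], twist=[[0,0,0],[0,0,0],[0,0,0],[0,0,0],[0,0,0],[0,0,0]], hand=[1,1,1,1,1,1])

```text
time: 8.25
tool_pos: [505.7, -251.3, 106.7]
tcp_rot: [-46.9, -0.3, -83.5]
ft_force: [0.8, -1.2, 0.1]
finger_gap: 85.8
```

```bash
python3 - <<'E'
from h import *
from fk import ik
w=r.snapshot("wrist");P=cloud(w);im=w["frame"]
H=cv2.cvtColor(im,cv2.COLOR_RGB2HSV).astype(int);h,sa=H[...,0],H[...,1]
m=np.isfinite(P).all(2)&(P[...,2]>12)&(P[...,2]<80)&(h>20)&(h<32)&(sa>150)&(abs(P[...,0]-570)<60)&(abs(P[...,1]+240)<60)
q=P[m];print(len(q),np.percentile(q,[2,50,98],axis=0).round(1).tolist())
q=r.sense()["joint_pos"];print(q.round(1))
t,a=tcp([617,54,47],43,-83,23);print(t,t-100*a)
for p in([560,-100,150],[555,30,150],t-100*a,t): q,e=ik(np.array(p,float),[-47,0,-83],q); print(p,q,e); go(p,[-47,0,-83])
E
```

```text
4659 [[543.8, -267.2, 32.7], [559.2, -242.8, 53.2], [588.7, -218.3, 58.9]]
[-54.8 -14.1 130.9  49.9  51.4   0.2]
[632.5690415   55.91163792  30.17886486] [564.87755673  47.60016869 103.31423502]
[560, -100, 150] [-31.3 -28.1 135.7  38.3  43.   30. ] 0.0
linear [-0.479  0.05   0.276] twist [-0.001 -0.002  0.006] dist 166
[555, 30, 150] [ -9.6 -35.8 140.5  19.8  35.2  61.3] 0.0
linear [-0.912  0.07   0.301] twist [-0.001 -0.002  0.006] dist 289
[564.87755673  47.60016869 103.31423502] [ -6.1 -27.5 140.7  20.7  26.1  61.6] 0.0
linear [-0.967  0.211  0.224] twist [-0.001 -0.002  0.006] dist 304
[632.5690415   55.91163792  30.17886486] [ -3.8  -2.5 130.4  37.6  12.1  45.1] 0.0
linear [-0.97   0.544  0.223] twist [-0.001 -0.002  0.006] dist 340
```

>>> move_arm(linear=[[-0.12,0.01,0.07],[-0.24,0.02,0.14],[-0.36,0.035,0.21],[-0.48,0.05,0.276],[-0.58,0.055,0.282],[-0.69,0.06,0.288],[-0.8,0.065,0.295],[-0.91,0.07,0.3],[-0.967,0.15,0.26],[-0.967,0.2,0.23],[-0.967,0.2,0.23]], twist=[[0,0,0.006],[0,0,0.006],[0,0,0.006],[0,0,0.006],[0,0,0.006],[0,0,0.006],[0,0,0.006],[0,0,0.006],[0,0,0.006],[0,0,0.006],[0,0,0.006]], hand=[1,1,1,1,1,1,1,1,1,1,1])

```text
time: 9.22
tool_pos: [561.1, 50.4, 101.2]
tcp_rot: [-47.4, 0.2, -82.9]
ft_force: [-0.9, -0.6, -0.5]
finger_gap: 85.1
```

```bash
python3 - <<'E'
from h import *
from scipy.optimize import least_squares
s=r.sense();print(s["joint_pos"].round(1),s["tool_pos"].round(1),s["tcp_rot"].round(1))
w=r.snapshot("wrist");P=cloud(w);im=w["frame"];save("w3",im,1.2)
m=np.isfinite(P).all(2)&(P[...,2]>34)&(P[...,2]<70)&(abs(P[...,0]-612)<30)&(abs(P[...,1]-52)<32)
b=P[m];print(len(b),np.percentile(b,[2,50,98],axis=0).round(1).tolist())
f=least_squares(lambda k:np.hypot(b[:,0]-k[0],b[:,1]-k[1])-22,[612,52],loss="soft_l1",f_scale=1);print(f.x.round(1))
t=P[np.isfinite(P).all(2)&(P[...,2]>84)&(P[...,2]<98)&(abs(P[...,0]-612)<30)&(abs(P[...,1]-52)<32)];print("cap",len(t),np.percentile(t,[2,50,98],axis=0).round(1).tolist())
T=tcp([f.x[0],f.x[1],47],43,-83,23)[0];go(T,[-47,0,-83])
E
```

```text
[ -5.9 -27.7 141.   20.6  26.3  61.9] [561.1  50.4 101.2] [-47.4   0.2 -82.9]
2251 [[595.3, 32.9, 35.3], [599.8, 51.5, 58.9], [615.7, 73.5, 69.4]]
[618.4  53.9]
cap 4102 [[598.1, 35.8, 85.3], [613.6, 53.1, 91.5], [631.3, 71.2, 92.6]]
linear [0.009 0.342 0.013] twist [ 0.003 -0.001 -0.002] dist 103
```

View pics/w3.png

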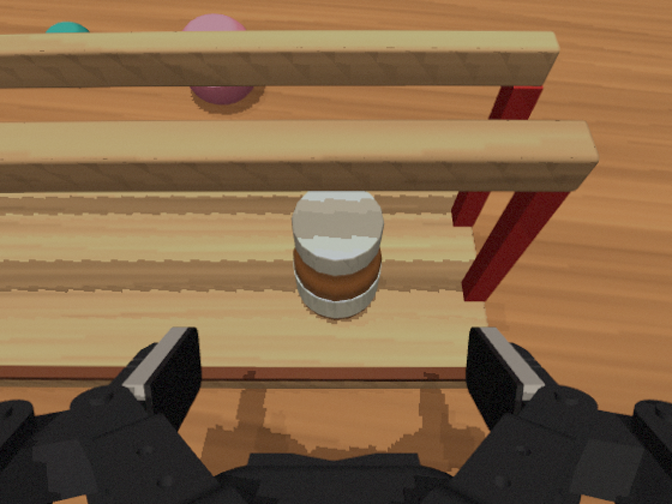

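The wrist view shows the jar at (337,255), centred between the pads, with the post to the right at (490,240) clear. Going in.

>>> move_arm(linear=[[0,0.09,0.004],[0.003,0.17,0.008],[0.006,0.25,0.011],[0.006,0.31,0.011],[0.006,0.34,0.011],[0.006,0.34,0.011],[0.006,0.34,0.011]], twist=[[0,0,0],[0,0,0],[0,0,0],[0,0,0],[0,0,0],[0,0,0],[0,0,0]], hand=[1,1,1,1,1,1,1])

```text
time: 9.85
tool_pos: [633.2, 56.0, 30.2]
tcp_rot: [-47.4, 0.3, -83.0]
ft_force: [-0.1, 0.6, -0.3]
finger_gap: 85.4
```

>>> move_arm(linear=[[0,0,0],[0,0,0],[0,0,0],[0,0,0],[0,0,0],[0,0,0],[0,0,0],[0,0,0],[0,0,0]], twist=[[0,0,0],[0,0,0],[0,0,0],[0,0,0],[0,0,0],[0,0,0],[0,0,0],[0,0,0],[0,0,0]], hand=[0.4,0.2,0.1,0,-0.1,-0.3,-1,-1,-1], force=30)

```text
time: 10.6
tool_pos: [633.9, 55.8, 31.4]
tcp_rot: [-47.2, 0.2, -83.0]
ft_force: [-5.1, -1.2, 7.5]
finger_gap: 43.0
```

>>> move_arm(linear=[[0,-0.015,0],[0,-0.04,0],[0,-0.08,0],[0,-0.125,0],[0,-0.175,0],[0,-0.225,0],[0,-0.27,0],[0,-0.305,0],[0,-0.325,0],[0,-0.33,0]], twist=[[0,0,0],[0,0,0],[0,0,0],[0,0,0],[0,0,0],[0,0,0],[0,0,0],[0,0,0],[0,0,0],[0,0,0]], hand=[-1,-1,-1,-1,-1,-1,-1,-1,-1,-1])

```text
time: 11.43
tool_pos: [566.8, 47.3, 105.1]
tcp_rot: [-47.2, 0.2, -83.0]
ft_force: [0.5, -0.2, -0.7]
finger_gap: 43.6
```

```bash
python3 - <<'E'
from h import *
from fk import ik
s=r.sense();q=s["joint_pos"];print(q.round(1))
for p in([558,20,150],[560,-100,175],[582,-225,165],[587,-345,150],[587,-345,22]): q,e=ik(np.array(p,float),[-47,0,-83],q); print(p,q,e); go(p,[-47,0,-83])
w=r.snapshot("wrist");save("w4",w["frame"],1)
E
```

```text
[ -6.3 -27.  140.1  20.9  26.3  61.4]
[558, 20, 150] [-11.4 -35.  140.   21.8  35.4  58.3] 0.0
linear [ 0.086 -0.137  0.072] twist [ 0.002 -0.002 -0.001] dist 53
[560, -100, 175] [-31.3 -30.4 134.5  36.1  45.8  33.1] 0.0
linear [ 0.484 -0.228  0.099] twist [ 0.002 -0.002 -0.001] dist 163
[582, -225, 165] [-44.3 -12.8 122.6  44.4  49.5  15.2] 0.0
linear [ 0.906 -0.19   0.094] twist [ 0.002 -0.002 -0.001] dist 279
[587, -345, 150] [-53.6   2.5 110.1  47.4  53.9   5. ] 0.0
linear [ 1.305 -0.176  0.037] twist [ 0.002 -0.002 -0.001] dist 395
[587, -345, 22] [-53.6  15.6 111.5  57.3  44.9 -10.3] 0.0
linear [ 1.307  0.137 -0.253] twist [ 0.002 -0.002 -0.001] dist 401
```

View pics/w4.png

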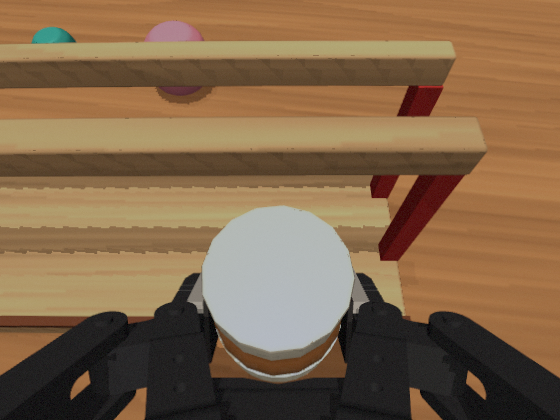

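The jar is held upright with its cap on (278,280). Carrying it at a moderate speed.

>>> move_arm(linear=[[0.02,-0.03,0.015],[0.05,-0.08,0.04],[0.09,-0.137,0.07],[0.16,-0.16,0.078],[0.24,-0.18,0.083],[0.32,-0.2,0.088],[0.4,-0.215,0.094],[0.48,-0.228,0.098],[0.56,-0.222,0.098],[0.63,-0.215,0.097],[0.68,-0.21,0.096],[0.7,-0.21,0.096]], twist=[[0,0,0],[0,0,0],[0,0,0],[0,0,0],[0,0,0],[0,0,0],[0,0,0],[0,0,0],[0,0,0],[0,0,0],[0,0,0],[0,0,0]], hand=[-1,-1,-1,-1,-1,-1,-1,-1,-1,-1,-1,-1])

```text
time: 12.48
tool_pos: [570.9, -166.2, 168.9]
tcp_rot: [-47.3, 0.2, -83.2]
ft_force: [-0.6, 0.1, -1.6]
finger_gap: 42.8
```

```bash
python3 - <<'E'
from h import *
for p in([582,-225,165],[586,-345,145],[586,-345,28],[586,-345,18]): go(p,[-47,0,-83])
E
```

```text
linear [0.199 0.018 0.002] twist [ 0.003 -0.003 -0.001] dist 60
linear [ 0.598  0.043 -0.068] twist [ 0.003 -0.003 -0.001] dist 181
linear [ 0.6    0.329 -0.333] twist [ 0.003 -0.003 -0.001] dist 228
linear [ 0.6    0.353 -0.355] twist [ 0.003 -0.003 -0.001] dist 234
```

>>> move_arm(linear=[[0.03,0.002,0],[0.08,0.008,0.001],[0.16,0.015,0],[0.25,0.022,-0.01],[0.34,0.028,-0.025],[0.43,0.034,-0.04],[0.51,0.04,-0.055],[0.57,0.043,-0.067],[0.6,0.043,-0.068],[0.6,0.043,-0.068]], twist=[[0,0,0],[0,0,0],[0,0,0],[0,0,0],[0,0,0],[0,0,0],[0,0,0],[0,0,0],[0,0,0],[0,0,0]], hand=[-1,-1,-1,-1,-1,-1,-1,-1,-1,-1])

```text
time: 13.32
tool_pos: [586.0, -346.7, 144.2]
tcp_rot: [-47.3, 0.3, -83.2]
ft_force: [0.6, -0.9, -0.8]
finger_gap: 42.9
```

```bash
python3 - <<'E'
from h import *
for p in([586,-345,28],[586,-345,18]): go(p,[-47,0,-83])
E
```

```text
linear [-0.004  0.285 -0.262] twist [ 0.003 -0.004 -0.   ] dist 116
linear [-0.004  0.31  -0.285] twist [ 0.003 -0.004 -0.   ] dist 126
```

>>> move_arm(linear=[[0,0.025,-0.023],[0,0.07,-0.065],[0,0.12,-0.11],[0,0.17,-0.156],[0,0.22,-0.202],[0,0.26,-0.239],[0,0.285,-0.262],[0,0.295,-0.271],[0,0.295,-0.271],[0,0.295,-0.271]], twist=[[0,0,0],[0,0,0],[0,0,0],[0,0,0],[0,0,0],[0,0,0],[0,0,0],[0,0,0],[0,0,0],[0,0,0]], hand=[-1,-1,-1,-1,-1,-1,-1,-1,-1,-1])

```text
time: 14.15
tool_pos: [586.6, -345.9, 24.7]
tcp_rot: [-47.3, 0.3, -83.2]
ft_force: [0.1, -0.7, -0.1]
finger_gap: 43.2
```

>>> move_arm(linear=[[0,0.003,-0.003],[0,0.006,-0.006],[0,0.009,-0.008],[0,0.012,-0.011],[0,0.014,-0.013],[0,0.015,-0.014],[0,0.015,-0.014]], twist=[[0,0,0],[0,0,0],[0,0,0],[0,0,0],[0,0,0],[0,0,0],[0,0,0]], hand=[-1,-1,-1,-1,-1,-1,-1])

```text
time: 14.73
tool_pos: [586.5, -345.8, 18.4]
tcp_rot: [-47.3, 0.3, -83.2]
ft_force: [0.0, 0.2, -0.8]
finger_gap: 42.9
```

>>> move_arm(linear=[[0,0.001,-0.001],[0,0.0025,-0.0023],[0,0.004,-0.0037],[0,0.004,-0.0037]], twist=[[0,0,0],[0,0,0],[0,0,0],[0,0,0]], hand=[-1,-1,-1,-1])

```text
time: 15.07
tool_pos: [586.9, -345.9, 17.5]
tcp_rot: [-47.2, 0.2, -83.2]
ft_force: [-2.5, 2.1, 4.3]
finger_gap: 43.1
```

>>> move_arm(linear=[[0,0,0],[0,0,0],[0,0,0],[0,0,0],[0,0,0],[0,0,0],[0,0,0],[0,0,0]], twist=[[0,0,0],[0,0,0],[0,0,0],[0,0,0],[0,0,0],[0,0,0],[0,0,0],[0,0,0]], hand=[0.04,0.08,0.13,0.2,0.4,0.6,0.7,0.7])

```text
time: 15.73
tool_pos: [586.9, -346.0, 17.5]
tcp_rot: [-47.2, 0.2, -83.2]
ft_force: [0.6, 0.2, 0.3]
finger_gap: 72.7
```

>>> move_arm(linear=[[0,-0.02,0],[0,-0.06,0],[0,-0.12,0],[0,-0.2,0],[0,-0.3,0],[0,-0.4,0],[0,-0.45,0],[0,-0.45,0]], twist=[[0,0,0],[0,0,0],[0,0,0],[0,0,0],[0,0,0],[0,0,0],[0,0,0],[0,0,0]], hand=[0.7,0.7,0.7,0.7,0.7,0.7,0.7,0.7])

```text
time: 16.4
tool_pos: [495.2, -359.7, 120.3]
tcp_rot: [-47.1, -0.0, -83.3]
ft_force: [0.0, -0.8, -0.0]
finger_gap: 72.7
```

```bash
python3 - <<'E'
from h import *
from fk import ik
w=r.snapshot("wrist");save("w5",w["frame"],1)
b=r.snapshot("top");a=r.snapshot("scene")
for nm,s_ in(("tp",b),("sc",a)):
    P=cloud(s_);im=s_["frame"];H=cv2.cvtColor(im,cv2.COLOR_RGB2HSV).astype(int);h,s,v=H[...,0],H[...,1],H[...,2];x,y,z=P[...,0],P[...,1],P[...,2]
    hb=np.isfinite(z)&(h>100)&(h<128)&(s>110)&(x>380)&(x<500)&(y>-80)&(y<60)
    # blade: grey low-saturation, x 400..460,y 30..150
    bl=np.isfinite(z)&(s<90)&(x>400)&(x<470)&(y>20)&(y<150)&(z>-5)&(z<30)
    for n,m in(("handle",hb),("blade",bl)):
        q=P[m]
        if len(q)>4:
            rc=cv2.minAreaRect(q[:,:2].astype(np.float32)); print(nm,n,len(q),[np.round(k,1) for k in rc],"slope",np.polyfit(q[:,1],q[:,0],1).round(3),"y",q[:,1].min().round(),q[:,1].max().round())
    rim=np.isfinite(z)&(z>36)&(z<45)&(y<-150)&(y>-450)&(x>380)&(x<625)&(s<60)
    if nm=="tp": q=P[rim];rc=cv2.minAreaRect(q[:,:2].astype(np.float32));print("rim",rc)
    bf=np.isfinite(z)&(h>100)&(h<128)&(s>110)&(y<-150)&(y>-450)&(x>380)&(x<500);q=P[bf];print("bluefloor",np.percentile(q,[1,50,99],axis=0).round(1).tolist(),[np.round(k,1) for k in cv2.minAreaRect(q[:,:2].astype(np.float32))])
E
```

```text
tp handle 146 [array([443.6,  -3.3]), array([14.6, 64. ]), np.float64(5.6)] slope [-9.30000e-02  4.43293e+02] y -35.0 29.0
tp blade 183 [array([438.5,  73.6]), array([ 22.9, 107.8]), np.float64(1.9)] slope [-1.01000e-01  4.42955e+02] y 20.0 127.0
rim ((504.0196228027344, -295.4479675292969), (283.3713684082031, 225.38717651367188), 88.74298858642578)
bluefloor [[399.1, -421.2, 3.3], [441.7, -273.4, 7.6], [481.8, -171.7, 12.3]] [array([ 440., -297.]), array([256. ,  82.6]), np.float64(88.7)]
sc handle 156 [array([445.8,  -1.5]), array([20.2, 67.5]), np.float64(7.4)] slope [-9.40000e-02  4.47191e+02] y -35.0 32.0
sc blade 185 [array([440.6,  76.9]), array([109.6,  28.8]), np.float64(89.7)] slope [-9.90000e-02  4.45064e+02] y 22.0 132.0
bluefloor [[398.6, -421.2, 1.7], [431.8, -295.5, 7.9], [464.2, -185.0, 14.5]] [array([ 436.1, -302.7]), array([244.8,  79.3]), np.float64(89.9)]
```

View pics/w5.png

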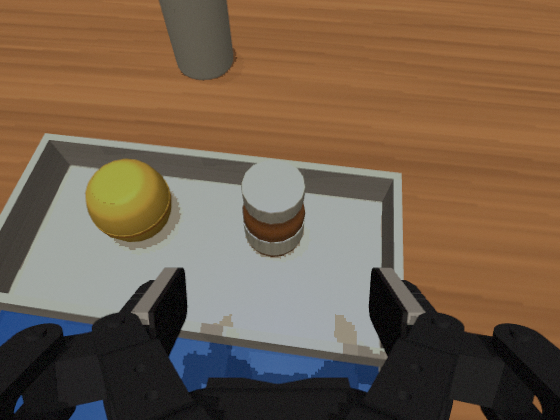

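The wrist view shows the cheese (128,200) and the jar (273,210) standing in the white bay with the cap on. Now the trier.

```bash
python3 - <<'E'
from h import *
from fk import ik
s=r.sense();q=s["joint_pos"];print(q.round(1))
for p,R in(([480,-250,250],[-70,0,-45]),([445,0,200],[-90,0,5.6]),([444,8,120],[-90,0,5.6]),([444,8,3],[-90,0,5.6]),([440,-200,150],[-90,0,0]),([440,-338,100],[-90,0,-1.3]),([440,-338,9],[-90,0,-1.3])): q,e=ik(np.array(p,float),R,q); print(p,q,e); go(p,R)
E
```

```text
[-63.5  -1.4 118.   49.1  57.9  -5.5]
[480, -250, 250] [-46.5  -5.3  98.5  20.   87.5  -2.5] 0.0
linear [-0.363 -0.333  0.294] twist [-0.244 -0.366  0.22 ] dist 172
[445, 0, 200] [ -6.6 -16.4 111.2  -0.   85.3 -12.2] 0.0
linear [-1.203 -0.22   0.166] twist [-0.377 -0.938  0.365] dist 370
[444, 8, 120] [ -5.6 -12.8 116.7  -0.   76.1 -11.2] 0.0
linear [-1.229 -0.025 -0.016] twist [-0.377 -0.938  0.365] dist 369
[444, 8, 3] [ -5.6  -2.6 121.   -0.   61.5 -11.2] 0.0
linear [-1.227  0.262 -0.281] twist [-0.377 -0.938  0.365] dist 386
[440, -200, 150] [-30.5  -7.8 109.1  -0.   78.7 -30.5] 0.0
linear [-0.543 -0.165 -0.015] twist [-0.389 -0.879  0.342] dist 170
[440, -338, 100] [-42.8   6.3 100.6  -0.   73.1 -41.5] 0.0
linear [-0.085 -0.081 -0.167] twist [-0.392 -0.866  0.336] dist 61
[440, -338, 9] [-42.8  13.2 103.3  -0.   63.4 -41.5] 0.0
linear [-0.084  0.142 -0.373] twist [-0.392 -0.866  0.336] dist 122
```

>>> move_arm(linear=[[-0.08,-0.12,0.08],[-0.16,-0.2,0.15],[-0.25,-0.28,0.22],[-0.363,-0.333,0.294],[-0.363,-0.333,0.294],[-0.363,-0.333,0.294],[-0.363,-0.333,0.294],[-0.363,-0.333,0.294]], twist=[[0,0,0],[-0.06,-0.1,0.06],[-0.12,-0.18,0.11],[-0.244,-0.366,0.22],[-0.244,-0.366,0.22],[-0.244,-0.366,0.22],[-0.244,-0.366,0.22],[-0.244,-0.366,0.22]], hand=[0.4,0.4,0.4,0.4,0.4,0.4,0.4,0.4])

```text
time: 17.22
tool_pos: [481.8, -249.0, 249.5]
tcp_rot: [-70.1, 0.0, -44.6]
ft_force: [1.0, 1.3, 0.3]
finger_gap: 60.0
```

```bash
python3 - <<'E'
from h import *
go([444,8,150],[-90,0,5.6])
E
```

```text
linear [-0.691  0.49   0.378] twist [-0.207 -0.552  0.096] dist 278
```

>>> move_arm(linear=[[-0.691,0.49,0.378],[-0.691,0.49,0.378],[-0.691,0.49,0.378],[-0.691,0.49,0.378],[-0.691,0.49,0.378],[-0.691,0.49,0.378],[-0.691,0.49,0.378],[-0.691,0.49,0.378],[-0.691,0.49,0.378],[-0.691,0.49,0.378]], twist=[[-0.207,-0.552,0.096],[-0.207,-0.552,0.096],[-0.207,-0.552,0.096],[-0.207,-0.552,0.096],[-0.207,-0.552,0.096],[-0.207,-0.552,0.096],[-0.207,-0.552,0.096],[-0.207,-0.552,0.096],[-0.207,-0.552,0.096],[-0.207,-0.552,0.096]], hand=[0.4,0.4,0.4,0.4,0.4,0.4,0.4,0.4,0.4,0.4])

```text
time: 18.05
tool_pos: [443.4, 9.2, 148.7]
tcp_rot: [-89.9, 0.1, 5.6]
ft_force: [-0.0, 0.2, 0.3]
finger_gap: 59.9
```

```bash
python3 - <<'E'
from h import *
s=r.sense();print(s["tool_pos"].round(1),s["tcp_rot"].round(1))
w=r.snapshot("wrist");P=cloud(w);im=w["frame"];save("w6",im,1)
H=cv2.cvtColor(im,cv2.COLOR_RGB2HSV).astype(int);h,sa=H[...,0],H[...,1]
m=np.isfinite(P).all(2)&(h>100)&(h<128)&(sa>110)&(P[...,1]>-80)&(P[...,1]<60)&(abs(P[...,0]-444)<60)
q=P[m];print(len(q),[np.round(k,1) for k in cv2.minAreaRect(q[:,:2].astype(np.float32))],np.polyfit(q[:,1],q[:,0],1),q[:,1].min(),q[:,1].max(),np.median(q[:,2]))
for z in(60,3): go([444,8,z],[-90,0,5.6])
E
```

```text
[443.4   9.2 148.7] [-89.9   0.1   5.6]
2130 [array([448.8,  14.7]), array([92.1, 84. ]), np.float64(42.9)] [-6.56381636e-02  4.43574762e+02] -39.567610163071336 29.43479049787451 18.024599740066833
linear [ 0.001  0.298 -0.001] twist [-0.001 -0.002 -0.   ] dist 89
linear [ 0.001  0.488 -0.001] twist [-0.001 -0.002 -0.   ] dist 146
```

View pics/w6.png

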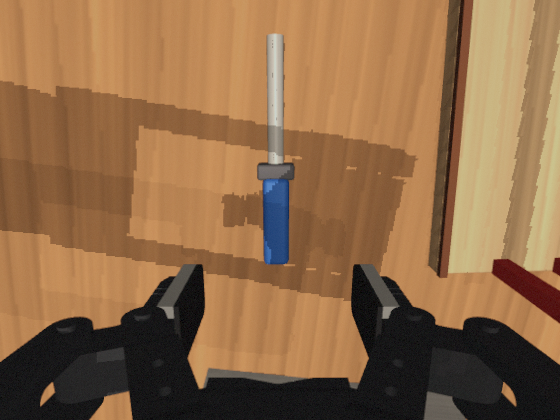

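The wrist view shows the trier in line with the tool, handle (276,220) and blade up to (275,35), about 3 mm left of centre. Descending onto the handle.

>>> move_arm(linear=[[-0.005,0.1,-0.003],[-0.007,0.2,-0.003],[-0.007,0.3,-0.003],[-0.007,0.38,-0.003],[-0.007,0.44,-0.003],[-0.007,0.475,-0.003],[-0.007,0.482,-0.003],[-0.007,0.482,-0.003]], twist=[[0,0,0],[0,0,0],[0,0,0],[0,0,0],[0,0,0],[0,0,0],[0,0,0],[0,0,0]], hand=[0.4,0.4,0.4,0.4,0.4,0.4,0.4,0.4])

```text
time: 18.77
tool_pos: [441.6, 6.5, 4.5]
tcp_rot: [-89.9, 0.0, 5.3]
ft_force: [-0.0, 0.9, 0.7]
finger_gap: 60.0
```

>>> move_arm(linear=[[0,0,0],[0,0,0],[0,0,0],[0,0,0],[0,0,0],[0,0,0],[0,0,0],[0,0,0],[0,0,0]], twist=[[0,0,0],[0,0,0],[0,0,0],[0,0,0],[0,0,0],[0,0,0],[0,0,0],[0,0,0],[0,0,0]], hand=[0,-0.3,-0.4,-0.5,-0.6,-0.8,-1,-1,-1], force=50)

```text
time: 19.52
tool_pos: [442.6, 6.4, 5.6]
tcp_rot: [-89.9, -0.1, 5.3]
ft_force: [-0.9, -1.4, 6.9]
finger_gap: 18.6
```

>>> move_arm(linear=[[0,-0.02,0],[0,-0.06,0],[0,-0.12,0],[0,-0.2,0],[0,-0.28,0],[0,-0.35,0],[0,-0.4,0],[0,-0.4,0]], twist=[[0,0,0],[0,0,0],[0,0,0],[0,0,0],[0,0,0],[0,0,0],[0,0,0],[0,0,0]], hand=[-1,-1,-1,-1,-1,-1,-1,-1])

```text
time: 20.18
tool_pos: [444.9, 6.2, 129.8]
tcp_rot: [-90.0, -0.4, 5.3]
ft_force: [0.4, 0.4, 0.5]
finger_gap: 18.6
```

```bash
python3 - <<'E'
from h import *
w=r.snapshot("wrist");P=cloud(w);im=w["frame"];save("w7",im,1)
for p in([440,-150,130],[440,-338,110],[440,-338,30],[440,-338,11]): go(p,[-90,0,-1.3])
s=r.sense();T=Ro.from_euler('xyz',s["tcp_rot"],degrees=True)
q=T.inv().apply(P.reshape(-1,3)-s["tool_pos"]);m=np.isfinite(q).all(1)&(abs(q[:,0])<20)&(q[:,1]<40)&(q[:,2]>15)&(q[:,2]<160)&(q[:,1]>-40)
q=q[m];print("n",len(q))
for k in range(20,150,15):
    b=q[abs(q[:,2]-k)<7]; 
    if len(b): print(k,len(b),"x",np.median(b[:,0]).round(1),"top y",np.percentile(b[:,1],5).round(1))
E
```

```text
linear [-0.061 -0.008 -0.517] twist [-0.     0.073  0.003] dist 156
linear [-0.119  0.058 -1.141] twist [-0.     0.073  0.003] dist 345
linear [-0.121  0.324 -1.141] twist [-0.     0.073  0.003] dist 358
linear [-0.121  0.388 -1.141] twist [-0.     0.073  0.003] dist 363
n 10234
20 1898 x -0.0 top y -12.6
35 2202 x -0.0 top y -10.7
50 1187 x -0.0 top y -6.6
65 1280 x -0.4 top y -6.5
80 1438 x 0.0 top y -6.6
95 1543 x -0.3 top y -6.5
110 25 x -4.0 top y -4.2
```

View pics/w7.png

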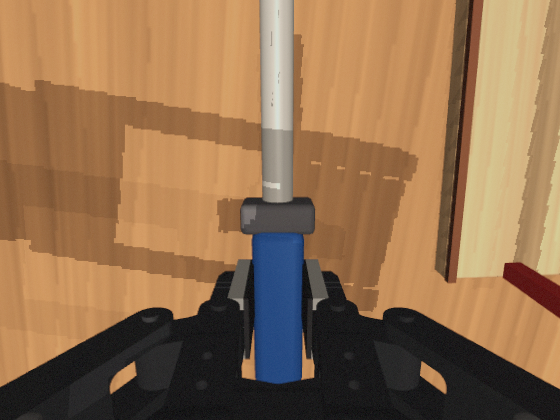

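The trier is held level, with the handle at (277,300) and the blade along the tool. Carrying it over.

>>> move_arm(linear=[[-0.01,0,-0.05],[-0.02,0,-0.13],[-0.035,0,-0.24],[-0.05,0.005,-0.36],[-0.06,0.01,-0.48],[-0.075,0.015,-0.6],[-0.09,0.02,-0.72],[-0.1,0.03,-0.84],[-0.11,0.04,-0.93],[-0.115,0.045,-0.98],[-0.115,0.045,-0.99],[-0.115,0.045,-0.99]], twist=[[0,0.01,0],[0,0.02,0],[0,0.04,0],[0,0.06,0],[0,0.073,0.003],[0,0.073,0.003],[0,0.073,0.003],[0,0.073,0.003],[0,0.073,0.003],[0,0.073,0.003],[0,0.073,0.003],[0,0.073,0.003]], hand=[-1,-1,-1,-1,-1,-1,-1,-1,-1,-1,-1,-1])

```text
time: 21.23
tool_pos: [436.3, -292.4, 112.4]
tcp_rot: [-89.8, 0.1, -1.4]
ft_force: [0.4, 0.6, -1.3]
finger_gap: 18.5
```

```bash
python3 - <<'E'
from h import *
for p in([440,-338,110],[440,-338,19],[440,-338,11.5]): go(p,[-90,0,-1.3])
E
```

```text
linear [ 0.016  0.008 -0.152] twist [-0.002 -0.001 -0.001] dist 46
linear [ 0.016  0.311 -0.152] twist [-0.002 -0.001 -0.001] dist 104
linear [ 0.016  0.336 -0.152] twist [-0.002 -0.001 -0.001] dist 111
```

>>> move_arm(linear=[[0.008,0.003,-0.06],[0.016,0.008,-0.13],[0.016,0.02,-0.152],[0.016,0.08,-0.152],[0.016,0.16,-0.152],[0.016,0.23,-0.152],[0.016,0.28,-0.152],[0.016,0.305,-0.152],[0.016,0.315,-0.152],[0.016,0.32,-0.152],[0.016,0.324,-0.152],[0.016,0.324,-0.152]], twist=[[0,0,0],[0,0,0],[0,0,0],[0,0,0],[0,0,0],[0,0,0],[0,0,0],[0,0,0],[0,0,0],[0,0,0],[0,0,0],[0,0,0]], hand=[-1,-1,-1,-1,-1,-1,-1,-1,-1,-1,-1,-1])

```text
time: 22.23
tool_pos: [440.7, -338.2, 16.1]
tcp_rot: [-89.9, 0.0, -1.3]
ft_force: [0.5, -0.0, -0.7]
finger_gap: 18.7
```

>>> move_arm(linear=[[0,0.003,0],[0,0.006,0],[0,0.009,0],[0,0.012,0],[0,0.014,0],[0,0.014,0]], twist=[[0,0,0],[0,0,0],[0,0,0],[0,0,0],[0,0,0],[0,0,0]], hand=[-1,-1,-1,-1,-1,-1])

```text
time: 22.73
tool_pos: [440.6, -338.1, 11.7]
tcp_rot: [-89.9, 0.0, -1.3]
ft_force: [-0.3, -0.5, -1.7]
finger_gap: 18.7
```

>>> move_arm(linear=[[0,0.002,0],[0,0.004,0],[0,0.004,0]], twist=[[0,0,0],[0,0,0],[0,0,0]], hand=[-1,-1,-1])

```text
time: 22.98
tool_pos: [440.6, -338.2, 11.6]
tcp_rot: [-89.9, 0.0, -1.3]
ft_force: [-4.8, 4.3, 10.7]
finger_gap: 18.2
```

Contact is about 11 N. Releasing to a modest opening inside the bay, then straight up.

>>> move_arm(linear=[[0,0,0],[0,0,0],[0,0,0],[0,0,0],[0,0,0],[0,0,0]], twist=[[0,0,0],[0,0,0],[0,0,0],[0,0,0],[0,0,0],[0,0,0]], hand=[-0.5,-0.4,-0.25,-0.1,-0.05,-0.05])

```text
time: 23.48
tool_pos: [440.5, -338.1, 11.5]
tcp_rot: [-89.9, 0.0, -1.3]
ft_force: [0.4, 0.5, -0.9]
finger_gap: 40.7
```

>>> move_arm(linear=[[0,-0.05,0],[0,-0.15,0],[0,-0.27,0],[0,-0.4,0],[0,-0.53,0],[0,-0.65,0],[0,-0.7,0],[0,-0.7,0]], twist=[[0,0,0],[0,0,0],[0,0,0],[0,0,0],[0,0,0],[0,0,0],[0,0,0],[0,0,0]], hand=[-0.05,-0.05,-0.05,-0.05,-0.05,-0.05,-0.05,-0.05])

```text
time: 24.15
tool_pos: [442.8, -340.5, 227.7]
tcp_rot: [-90.2, -0.4, -1.3]
ft_force: [0.1, -0.3, 0.8]
finger_gap: 40.8
```

```bash
python3 - <<'E'
from h import *
a=r.snapshot("scene");save("fin",a["frame"],1.4)
s=r.sense();print(s["time"],s["tool_pos"].round(1),s["ft_force"].round(1))
P=cloud(a)
for n,x,y in(("trier",440,-297),("cheese",568,-242),("jar",569,-348)):
    m=np.isfinite(P).all(2)&(np.hypot(P[...,0]-x,P[...,1]-y)<15); print(n,P[m][:,2].max() if m.any() else None)
E
```

```text
24.2 [ 441.9 -339.7  224.5] [0.6 0.1 0.2]
trier 434.34985404735886
cheese 65.28978755339284
jar 82.55655207898177
```

View pics/fin.png

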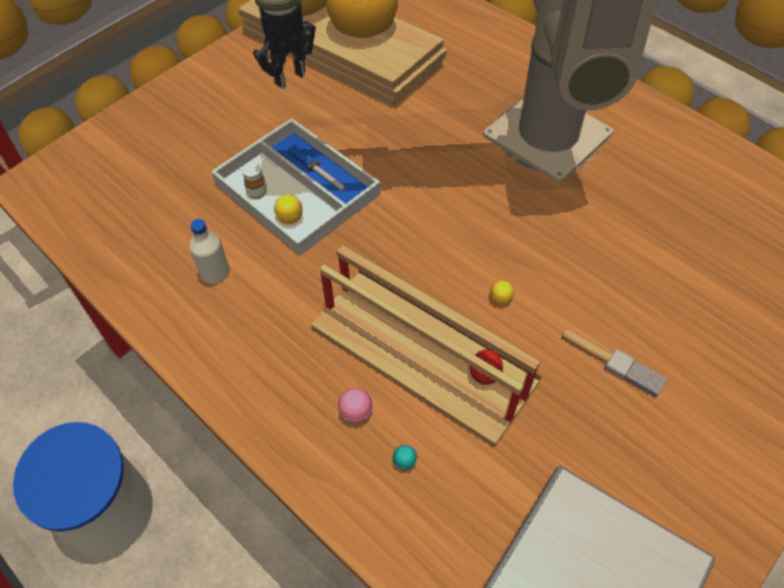

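The final scene view shows the jar (254,180) standing with its cap on and the cheese (288,207) in the white bay. The trier (315,170) lies flat along the blue bay. The red cheese, bottle and brush have not moved, and the gripper is clear.

```bash
python3 -c "
from bench import r
print(r.hand_in())"
```

```text
the job is handed in; nothing more can be done
None
```

The tray is loaded and the job is handed in, at about 24 s of the 69 s allowed. I placed the yellow cheese first, then the jar, both in the white-floored bay, and then laid the trier flat along the blue-floored bay.

- **Final picture:** it shows the cheese and the jar in the white bay, the jar standing with its cap on, and the trier flat in the blue bay. The red cheese, bottle and brush are where they were, and the gripper is well clear.
- **Forces:** the highest wrist reading I saw was about 12 N in total, when the trier touched the tray floor. Readings came only at the end of each move, so brief peaks in between were not seen.
- **Height checks:** the cheese read 65 mm against 60 expected and the jar 83 mm against 76. The measured heights ran a few mm high throughout, and both look properly seated. The trier's reading (434 mm) is not usable, because the arm was in the line of sight. Its placement rests on the picture and the floor contact.

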